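# Show a trainee what goes into which ramekin

## Task

Show the new cook what goes into which dish by pointing down with the fingertips, a few centimetres above the middle of each thing and without touching it: first the smaller of the two cork-stoppered jars, then the food tin, staying about two seconds over each, and last the middle ramekin of the row of three. Finish there, still pointing at that ramekin. Touch and move nothing, and keep well above all the other things on the way so that you point at nothing else.

Things in the scene. Friction and masses are not known exactly. Their poses are not given: they have to be found in the camera images.
- jar_small_top (a point): the smaller of two cork-stoppered clear glass jars: round, 78 mm across, 157 mm tall with its cork. The point is the centre of its top, on its upright axis (z up).
- jar_big_top (a point): the larger cork-stoppered clear glass jar, not to be pointed at: 105 mm across, 212 mm tall with its cork. The point is the centre of its top, on its upright axis (z up).
- tin_top (a point): the food tin, an unopened upright metal can with a paper label, the only tin on the table: 75 mm across, 110 mm tall. The point is the centre of its top, on its upright axis (z up).
- bowl_top (a point): a small open bowl, not to be pointed at: 125 mm across, 64 mm tall. The point is the centre of its mouth at rim height (z up).
- ramekin_mid_top (a point): the middle one of three identical empty white ramekins that stand in a row across the table nearest the robot (row roughly left to right, turned up to 20 degrees, 105 to 130 mm apart): open, 69 mm across, 42 mm tall. The point is the centre of its mouth at rim height (z up).
- ramekin_left_top (a point): the ramekin at the left (+y) end of that row, not to be pointed at; same size. The point is at the centre of its mouth at rim height.
- ramekin_right_top (a point): the ramekin at the right (-y) end of that row, not to be pointed at; same size. The point is at the centre of its mouth at rim height.
- jar_small: the smaller cork jar, loose, standing upright on the table; origin at the centre of its underside, z up. The four things (two cork jars, tin, bowl) stand in any order in a shallow arc behind the ramekins, 170 mm or more between centres. Bystanders farther back and at the sides (bottles, glasses, mug, shakers, mill, grill) are up to 265 mm tall.
- jar_big: the larger cork jar, loose, standing upright on the table; origin at the centre of its underside, z up
- tin: the food tin, loose, standing upright on the table; origin at the centre of its underside, z up
- bowl: the bowl, loose, standing upright on the table; origin at the centre of its underside, z up
- ramekin_mid: the middle ramekin, loose, standing upright on the table; origin at the centre of its underside, z up
- ramekin_left: the left ramekin, loose, standing upright on the table; origin at the centre of its underside, z up
- ramekin_right: the right ramekin, loose, standing upright on the table; origin at the centre of its underside, z up

How it is judged:
By the outcome, as a careful person would: the job done as asked, in the order asked, and still so for the second after the job is handed in, with the robot touching nothing.
It also fails if it takes over 51 s, if anything falls off the work surface, if the arm or the gripper's body presses on something with over 40 N, if the wrist force passes 120 N, or if a joint passes its speed limit or range.

## Robot

A 7-joint arm with a two-finger parallel gripper is mounted at the origin on a cart in front of the work surface, level with it; the furniture and walls round the work are solid. World frame = base frame: x ahead of the robot, y to its left, z up, the work surface at z = 0. Lengths are in m, angles in rad, forces in N, time in s.
With the tool pointing down it reaches from about 0.4 to 0.85 m from the base axis. Payload 6.9 kg.
Tool frame: the origin (TCP) lies between the finger pads, 19 mm behind the fingertips; this is the grasp point; z points along the fingers, y is the line along which they close (so a half turn about z gives the same grasp; the last joint's range is limited). The gripper opens to 85 mm and grips with 20 to 120 N. Pads are 22 mm wide; open, the fingers measure 114 mm over their backs; the gripper's body (76 mm by 85 mm) begins 54 mm behind the grasp point. The pads swing forward as they close: fully open they stand 13 mm farther back than shut.
Start: joints at [-1.077, 0.507, -0.238, 1.5, 0.126, 1.149, -0.155], TCP at [0.237, 0.578, 0.25] pointing down, gripper open.
Joint ranges: [-3.08, 3.08], [-0.24, 2.05], [-1.43, 1.35], [0, 2.5], [-1.52, 4.66], [0.17, 1.96], [-2.89, 2.89]. Speed limits (rad/s): [2.39, 2.39, 3.14, 3.14, 3.14, 3.14, 3.14].

## Interface

Orientations are given as a rotation vector (axis times angle).
In Python, from workcell import manip gives the robot as it stands. The module is installed in compiled form; this text tells all that it offers. Calls block until the motion is done:
- manip.movep(position, orientation): joint-space move of the TCP to a pose.
- manip.line_to(position, orientation=None, feed=0.15, force_limit=None): straight line of the TCP; orientation=None keeps the orientation; feed is the mean speed in m/s. With force_limit (N) it stops when the force on the tool has changed by that much, and returns True; else False.
- manip.move_joints(angles): joint-space move.
- manip.set_gripper(opening): opening from 0.0 (shut) to 1.0 (fully open); the grip force is fixed at half the most; returns when the fingers have stopped.
- manip.pause(seconds).
- manip.ik(position, orientation): joint angles nearest the present ones, or None.
- manip.get_image(name): name is "scene" or "top"; returns the picture (480x640x3 uint8, red, green, blue); there is no depth.
- manip.camera_model(name): a dict with "vfov" (degrees; the focal length in pixels is half the picture's height over the tangent of half this angle, whatever the lens; pixels are square), "cx", "cy" (the principal point, pixels), "R" (3x3) and "t" (3): a world point X has camera coordinates R X + t. Camera axes: x right, y down, z forward; pixel columns grow to the right and rows downward; lengths in m; the calibration is good to about 2 mm. A picture is of the moment at which its call begins. camera_model takes no time and is no camera call.
A pose or a line that the arm cannot do raises manip.PlanningError and nothing moves.
- manip.finish_job(): hands the job in; it is judged then, once.
Readings, each from a call of its own:
- manip.read_time_s(): time.
- manip.read_joint_pos(): joint angles.
- manip.read_qvel(): joint speeds.
- manip.read_tau(): joint torques, N m.
- manip.read_eef_pos(): TCP position.
- manip.read_ee_rot(): TCP orientation.
- manip.read_ft_force(): force on the tool from outside, world axes, zero at the start.
- manip.read_moment(): the same for the moment, N m.
- manip.read_opening(): opening from 0.0 (shut) to 1.0 (fully open).
- manip.read_grip_force(): force on a finger pad.
Only numpy, scipy, OpenCV 4.12 (cv2) and the standard library are available. Lean on these libraries where they do the work, as an engineer would, in place of code of your own. Each camera call takes 0.05 s, during which the arm holds its last target. There are 200 camera calls.

## Working session

There is one attempt and no reset: what is moved stays moved. The work goes in short steps, each a Python script; the robot and the scene stay as the last script left them, time stands still between calls to the robot, and variables do not carry over. Pictures are saved under pics/ and viewed, at most 10 in all, crops included, and the job is handed in when it is done.

```bash
mkdir -p pics; python3 - <<'E'
from workcell import manip
import cv2
for n in("scene","top"):
    cv2.imwrite(f"pics/{n}0.png",manip.get_image(n)[...,::-1]); c=manip.camera_model(n); print(n,c, -c["R"].T@c["t"])
print(manip.read_time_s(),manip.read_eef_pos(),manip.read_ee_rot())
E
```

```text
scene {'vfov': 54.668925220569704, 'cx': 314.25185560089994, 'cy': 234.17300668447444, 'R': array([[ 0.59552641, -0.80301763, -0.02260482],
       [-0.51250785, -0.35811191, -0.78044318],
       [ 0.61861458,  0.47635968, -0.62481794]]), 't': array([-0.30428351,  0.39980549,  0.76253917])} [-0.08560553 -0.46441283  0.78159535]
top {'vfov': 52.16197790662183, 'cx': 313.51614314812366, 'cy': 243.08365686471774, 'R': array([[ 0.00199376, -0.99998046,  0.00592412],
       [-0.99305474, -0.00267678, -0.1176228 ],
       [ 0.11763636, -0.00564847, -0.99304068]]), 't': array([-0.0180653 ,  0.54727107,  1.26621013])} [ 0.39455379 -0.00944788  1.32187674]
0.1 [0.23682285 0.57795196 0.24923523] [-6.06819304e-01 -3.08214345e+00  2.38409168e-03]
```

View pics/scene0.png

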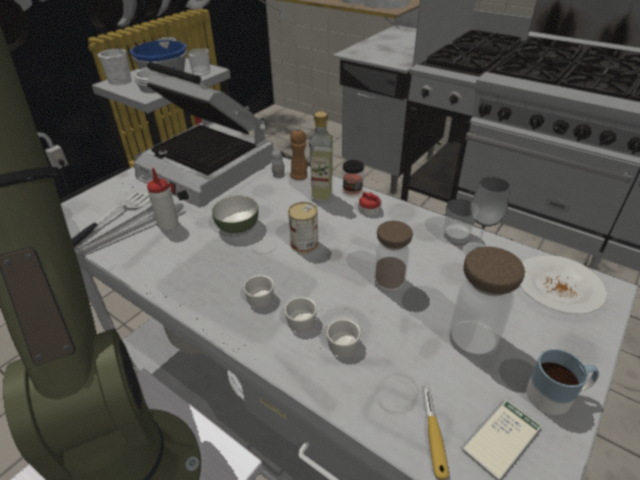

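View pics/top0.png

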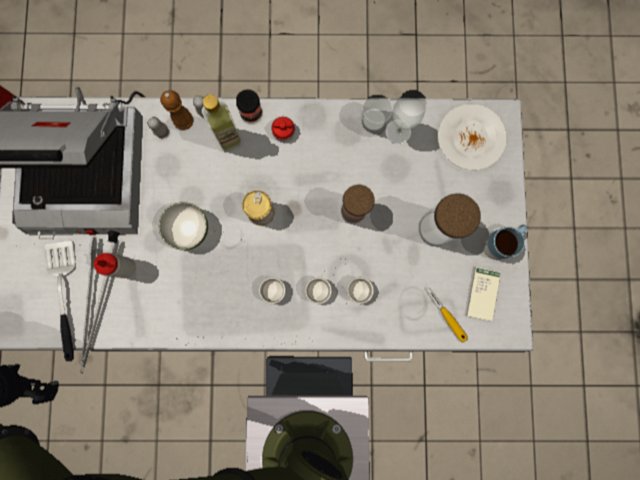

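The top view shows, from left to right, the bowl (185,227), tin (257,206), small jar's cork (358,203) and big jar (457,215). The ramekins are at (274,290), (318,290) and (361,290). In the scene view the cork is at about (394,234), the tin lid at (304,212) and the middle ramekin at (301,311). Next I'll refine these by casting rays onto the known heights and checking with outlines drawn back into both views.

```bash
cat > h.py <<'E'
from workcell import manip
import numpy as np, cv2
C={n:manip.camera_model(n) for n in("scene","top")}
def f(c): return 240/np.tan(np.radians(c["vfov"])/2)
def cast(n,uv,z):
    c=C[n]; d=c["R"].T@np.array([(uv[0]-c["cx"])/f(c),(uv[1]-c["cy"])/f(c),1]); o=-c["R"].T@c["t"]
    return o+d*(z-o[2])/d[2]
def proj(n,X):
    c=C[n]; p=np.atleast_2d(X)@c["R"].T+c["t"]; return p[:,:2]/p[:,2:]*f(c)+[c["cx"],c["cy"]]
def ring(n,X,r):
    a=np.linspace(0,2*np.pi,60); return proj(n,np.c_[X[0]+r*np.cos(a),X[1]+r*np.sin(a),0*a+X[2]])
E
cat > m.py <<'E'
from h import *
T={"jar":((358,203),(394,234),.157,.030),"tin":((257,206),(304,212),.110,.0375),"ram":((318,290),(301,311),.042,.0345),"raml":((274,290),(259,288),.042,.0345),"ramr":((361,290),(344,334),.042,.0345),"jarbig":((457,215),(494,270),.212,.045),"bowl":((185,227),(236,215),.064,.0625)}
ims={n:cv2.imread(f"pics/{n}0.png") for n in C}
for k,(a,b,z,r) in T.items():
    A,B=cast("top",a,z),cast("scene",b,z); print(k,A.round(4),B.round(4))
tiles=[]
for n in("top","scene"):
    row=[]
    for k in("jar","tin","ram"):
        a,b,z,r=T[k]; X=cast("top",a,z); u=proj(n,X)[0].astype(int); s=8
        t=cv2.resize(ims[n][u[1]-16:u[1]+17,u[0]-16:u[0]+17],None,fx=s,fy=s,interpolation=cv2.INTER_CUBIC)
        q=lambda P:((P-(u-16)+.5)*s).astype(np.int32)
        cv2.polylines(t,[q(ring(n,X,r))],True,(0,255,0),1); row.append(t)
    tiles.append(np.hstack(row))
cv2.imwrite("pics/ov.png",np.vstack(tiles))
E
python3 m.py
```

```text
jar [ 0.6304 -0.1234  0.157 ] [ 0.6311 -0.1279  0.157 ]
tin [0.6315 0.1257 0.11  ] [0.6351 0.1204 0.11  ]
ram [ 0.4234 -0.0286  0.042 ] [ 0.4218 -0.0324  0.042 ]
raml [0.4232 0.0857 0.042 ] [0.4212 0.0861 0.042 ]
ramr [ 0.4236 -0.1405  0.042 ] [ 0.4235 -0.1404  0.042 ]
jarbig [ 0.5919 -0.3455  0.212 ] [ 0.5791 -0.3512  0.212 ]
bowl [0.5846 0.3163 0.064 ] [0.5718 0.2991 0.064 ]
```

View pics/ov.png

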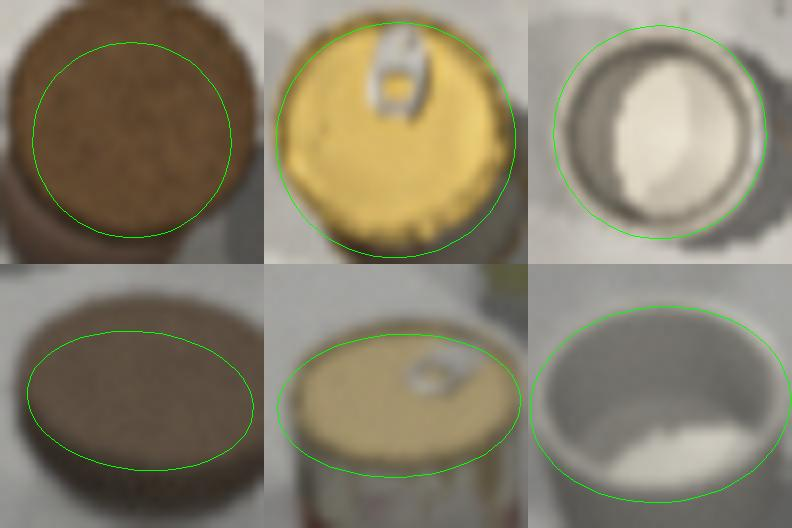

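The top overlay puts the cork centre about 3 px above my first pick, and the tin about 1.7 px above. The scene view shifts the same way, and the ramekin already fits. I'll apply those shifts and check that the waypoints are reachable before moving.

```bash
sed -i 's/(358,203)/(357.7,200.2)/;s/(257,206)/(256.6,204.3)/;s/.157,.030/.157,.0375/;s/(318,290)/(318.2,290.2)/' m.py; python3 m.py | head -3
python3 - <<'E'
from h import *
from scipy.spatial.transform import Rotation as R
P={k:cast("top",uv,z) for k,uv,z in(("jar",(357.7,200.2),.157),("tin",(256.6,204.3),.11),("ram",(318.2,290.2),.042))}
R0=R.from_rotvec(manip.read_ee_rot())
for dy in(0,-60,-90,-120,60,90):
    o=(R.from_euler('z',dy,degrees=True)*R0).as_rotvec()
    for k,X in P.items():
        for z in(X[2]+.059,.42):
            q=manip.ik([X[0],X[1],z],o); print(dy,k,round(z,3),None if q is None else np.round(q,2))
for z in (.38,.42): print(manip.ik([.237,.578,z],R0.as_rotvec()))
E
```

```text
jar [ 0.6373 -0.1227  0.157 ] [ 0.6311 -0.1279  0.157 ]
tin [0.6358 0.1268 0.11  ] [0.6351 0.1204 0.11  ]
ram [ 0.4229 -0.0291  0.042 ] [ 0.4218 -0.0324  0.042 ]
0 jar 0.216 [ 0.1   0.57  0.09  1.48 -0.05  1.09  1.38]
0 jar 0.42 [ 0.01  0.49  0.28  1.08 -0.13  1.58  1.44]
0 tin 0.169 [-0.16  0.61 -0.14  1.55  0.09  1.    0.86]
0 tin 0.42 [-0.19  0.48 -0.09  1.08  0.04  1.58  0.91]
0 ram 0.101 [ 0.03  0.41 -0.03  2.2   0.03  0.52  1.16]
0 ram 0.42 [-0.29  0.08  0.33  1.65 -0.03  1.41  1.23]
-60 jar 0.216 [-0.02  0.58  0.3   1.48 -0.18  1.1   0.45]
-60 jar 0.42 [-0.1   0.52  0.51  1.08 -0.24  1.6   0.48]
-60 tin 0.169 [-0.3   0.61  0.11  1.55 -0.08  0.99 -0.03]
-60 tin 0.42 [-0.28  0.48  0.1   1.08 -0.04  1.58 -0.06]
-60 ram 0.101 [-0.12  0.42  0.18  2.21 -0.14  0.53  0.3 ]
-60 ram 0.42 [-0.35  0.08  0.4   1.65 -0.03  1.41  0.19]
-90 jar 0.216 [-0.1   0.6   0.44  1.49 -0.27  1.12  0.01]
-90 jar 0.42 [-0.16  0.54  0.65  1.09 -0.32  1.61  0.01]
-90 tin 0.169 [-0.38  0.62  0.24  1.55 -0.17  1.   -0.47]
-90 tin 0.42 [-0.35  0.49  0.23  1.08 -0.11  1.58 -0.54]
-90 ram 0.101 [-0.18  0.43  0.
[... 587 characters left out ...]
 0.27  1.02  1.76]
60 tin 0.42 [-0.08  0.49 -0.31  1.08  0.14  1.59  1.88]
60 ram 0.101 [ 0.18  0.42 -0.23  2.2   0.19  0.53  2.03]
60 ram 0.42 [-0.14  0.08  0.16  1.65 -0.01  1.41  2.26]
90 jar 0.216 [ 0.35  0.58 -0.33  1.48  0.2   1.11  2.73]
90 jar 0.42 [ 0.22  0.48 -0.12  1.08  0.06  1.58  2.86]
90 tin 0.169 [ 0.07  0.64 -0.52  1.54  0.35  1.05  2.21]
90 tin 0.42 [-0.01  0.5  -0.44  1.08  0.2   1.6   2.36]
90 ram 0.101 [ 0.3   0.43 -0.4   2.2   0.31  0.56  2.42]
90 ram 0.42 [-0.06  0.08  0.07  1.65 -0.01  1.41  2.77]
[-1.07962561  0.44456611 -0.24382389  1.2519541   0.10450483  1.45877159
 -0.13043209]
[-1.08422488  0.43901584 -0.24477348  1.15562335  0.10302003  1.56008236
 -0.12584345]
```

View pics/ov.png

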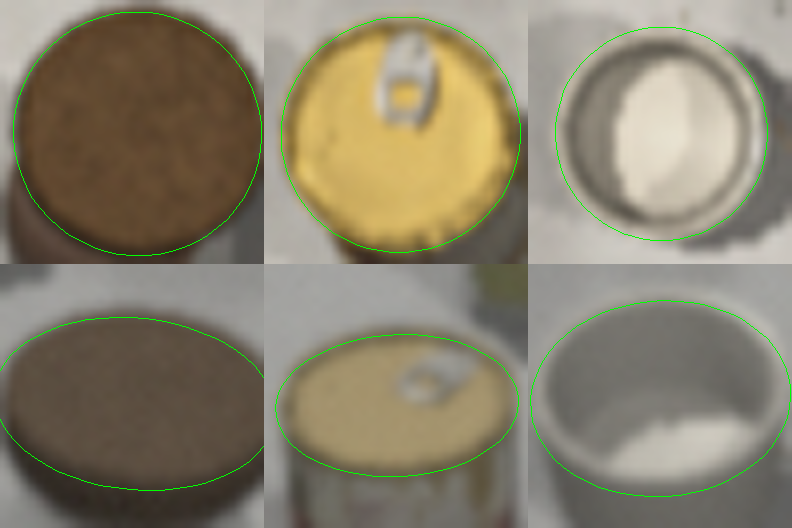

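The outlines now fit the cork, the tin lid and the ramekin rim to within 1–2 px in both views. The constant-orientation path is reachable, so I'll run it.

```bash
python3 - <<'E'
from h import *
P=[cast("top",uv,z) for uv,z in(((357.7,200.2),.157),((256.6,204.3),.11),((318.2,290.2),.042))]
H=.42; F=.2
p=manip.read_eef_pos(); manip.line_to([p[0],p[1],H],feed=F); manip.set_gripper(0.0)
for i,X in enumerate(P):
    manip.line_to([X[0],X[1],H],feed=F)
    manip.line_to([X[0],X[1],X[2]+.059],feed=F)
    manip.pause(2.3 if i<2 else .5)
    print(manip.read_time_s(),manip.read_eef_pos()-X,manip.read_ft_force(),manip.read_opening())
    cv2.imwrite(f"pics/at{i}.png",manip.get_image("scene")[...,::-1])
    if i<2: manip.line_to([X[0],X[1],H],feed=F)
a=[cv2.imread(f"pics/at{i}.png")[130:400,170:430] for i in range(3)]
cv2.imwrite("pics/at.png",np.hstack(a))
E
```

```text
9.5167 [ 1.30107952e-07 -2.67659308e-05  5.90048866e-02] [ 0.29375606  1.22937652 -0.75129686] -0.002099371919385265
15.8417 [ 1.88697963e-06 -1.49962266e-05  5.89945182e-02] [0.44016348 0.6215781  0.02310932] 0.0020702420168748313
21.0083 [3.04323042e-05 1.71923239e-06 5.90766126e-02] [ 0.76184893 -0.64807004 -0.03671897] 0.000607901638091369
```

View pics/at.png

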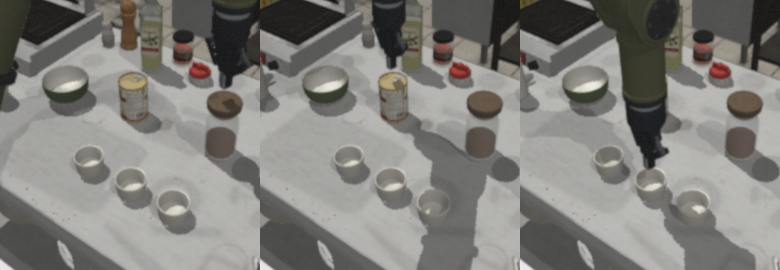

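The three frames show the shut fingertips just above the cork, then the tin lid, then the middle ramekin at about (652,165). Nothing has moved and nothing is being touched, so I'm handing in.

```bash
python3 -c "
from workcell import manip
print(manip.finish_job(), manip.read_time_s())"
```

```text
the job is handed in; nothing more can be done
the job is handed in; nothing more can be done
```

I pointed at the small jar, then the tin (about two seconds over each), then the middle ramekin, with the fingertips about 4 cm above each and no sign of touching or moving anything, and handed the job in at about 21 s with the arm still over the ramekin.

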